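Turn the recipe stand to its next page and clip it

TASK

Turn the recipe stand to its next page: with the fingertips push the right-hand wooden clip all the way out so that it is clear of the page, turn the red-tabbed page over the spine until it lies flat on the left (a fingertip fits under its overhanging tab), then push the left-hand clip fully home over it, pointing straight up the page, and leave the right-hand clip out. Only push: do not pinch the page or a clip between the fingers, do not press hard, and leave everything else on the block where it stands.

Things in the scene. Friction and masses are not known exactly. Their poses are not given: they have to be found in the camera images.
- recipe_stand: light wooden recipe stand, 250 mm deep, 330 mm wide, 115 mm high, fixed on the block where it stands (position and yaw vary); its board slopes up away from the robot at 15 degrees. Origin under its middle on the table, x toward its high back edge, y to its left, z up
- spine (a point): middle of the pages' hinge pin; x runs along the pin up the slope, y toward the left page, z square out of the board. The pin is 12 mm above the board; a page lying flat has its mid-plane in this x-y plane (6 mm thick: faces at z = +-3 mm)
- panel (a joint): angle (rad) of the stiff white page to turn: 0 flat on the right, pi/2 square to the board, pi flat on the left (stops). 6 mm thick, 198 mm along the pin (x -99 to +99 mm from the spine), it reaches 164 mm from the pin. Stiff hinge: it stays at any angle; 1.5 N up at the tab turns it, unless a clip lies over it
- panel_tab (a point): point in that page's red tab, mid-thickness, 180 mm from the pin, 48 mm up the slope from the spine; the tab is 50 mm along the pin, 6 mm thick, ends 198 mm from the pin and overhangs the board's side (165 mm from the pin), 80 mm free below it. The frame turns with the page; z out of its front. A fixed orange tab on the page below starts 50 mm farther down the slope
- right_clip (a joint): angle (rad) of the right clip, a dark wooden turn button on the ledge below the pages: 0 = points straight up the slope over the right page, pi/2 = points straight out to the right along the ledge (stops). Under 1.33 it still overlaps the page and blocks it. It turns in the board's plane, about 0.5 N at the tip, stays where left; starts over the page
- right_clip_tip (a point): point in the right clip's bar, 75 mm from its screw, mid-width, mid-thickness; x along the bar outward, z square to the board. The bar is 20 mm wide, 16 mm thick (plus a 2 mm ridge on top), ends 85 mm from the screw, its underside 3 mm above a flat page. The screw is at [-0.129, -0.085] m in x, y of the spine frame
- left_clip (a joint): angle (rad) of the left clip, a dark wooden turn button on the ledge below the pages: 0 = points straight up the slope over the left page, pi/2 = points straight out to the left along the ledge (stops). Under 1.33 it still overlaps the page and blocks it. It turns in the board's plane, about 0.5 N at the tip, stays where left; starts out
- left_clip_tip (a point): point in the left clip's bar, 75 mm from its screw, mid-width, mid-thickness; x along the bar outward, z square to the board. The bar is 20 mm wide, 16 mm thick (plus a 2 mm ridge on top), ends 85 mm from the screw, its underside 3 mm above a flat page. The screw is at [-0.129, +0.085] m in x, y of the spine frame
- rolling_pin: wooden rolling pin, 420 mm long, 58 mm thick, lying on the left side of the block, roughly along x; origin under its middle
- tongs: steel tongs, 348 mm long, 34 mm high, lying at the front right; origin under their middle
- ramekin: small cream stoneware ramekin, 61 mm across, 37 mm high, lying right of the stand or front left (it changes places with the garlic and the timer); origin under its middle
- garlic: garlic bulb, 50 mm across, 48 mm high, right of the stand or front left; origin under its middle
- salt_cellar: turned wooden salt cellar, 66 mm across, 68 mm high, at the back left; origin under its middle
- timer: white kitchen timer with a dark dial, 66 mm across, 48 mm high, right of the stand or front left; origin under its middle

How it is judged:
On the way, in this order (a step that is already met when the one before it is completed fails the run):
1. the right-hand clip is swung out clear of the page while the page still lies flat on the right (value of joint right_clip above 1.35 rad and value of joint panel below 0.2 rad), for 0.1 s.
2. the page lies flat on the left, with the left-hand clip still outside it (value of joint panel above 3.06 rad and value of joint left_clip above 1.2 rad), for 0.1 s.
At the end, for the whole second after the job is handed in: The page lies flat on the left (joint above 3.06 rad), the left clip lies over it (below 0.15 rad), the right clip is still out (above 1.35 rad), and nothing moves (value of joint panel above 3.06 rad and value of joint left_clip below 0.15 rad and value of joint right_clip above 1.35 rad and velocity of joint each of panel, left_clip below 0.05 rad/s and velocity of joint left_clip above -0.05 rad/s); the robot touches nothing.
It fails at once if the page is pinched between the fingers (panel_c2 and panel_c3 are the front skins of the page and its tab, panel_c4 and panel_c5 the back skins) (contact force between any of panel_c2, panel_c3 and the fingers above 1.5 N and contact force between any of panel_c4, panel_c5 and the fingers above 1.5 N).
It fails at once if the right clip is pinched between the fingers (right_clip_c2 and right_clip_c3 are its two long edges) (contact force between each of right_clip_c2, right_clip_c3 and the fingers above 1.5 N).
It fails at once if the left clip is pinched between the fingers (left_clip_c2 and left_clip_c3 are its two long edges) (contact force between each of left_clip_c2, left_clip_c3 and the fingers above 1.5 N).
It fails at once if the stand, the page or a clip is pressed with more than 40 N (contact force between recipe_stand and the fingers above 40 N or contact force between recipe_stand and the arm above 40 N).
It fails at once if the rolling pin, tongs, ramekin, garlic, timer or salt cellar is moved by more than 25 mm (distance of any of rolling_pin, tongs, ramekin, garlic, timer, salt_cellar from where it was at the start of the episode above 0.025 m).
It also fails if it takes over 72 s, if anything falls off the work surface, if the arm or the gripper's body presses on something with over 40 N, if the wrist force passes 120 N, or if a joint passes its speed limit or range.

ROBOT

A 6-joint arm with a two-finger parallel gripper is mounted at the origin on a cart in front of the work surface, level with it; the furniture and walls round the work are solid. World frame = base frame: x ahead of the robot, y to its left, z up, the work surface at z = 0. Lengths are in m, angles in rad, forces in N, time in s.
With the tool pointing down it reaches from about 0.325 to 0.875 m from the base axis. Payload 4.4 kg.
Tool frame: the origin (TCP) lies at the very end of the fingers, on their centre line; the grasp point (between the pads) lies 19 mm behind it (ctrl.pinch_z is the distance from the TCP to the grasp point, in m); z points along the fingers, y is the line along which they close (so a half turn about z gives the same grasp; the last joint's range is limited). The gripper opens to 85 mm and grips with 20 to 120 N. Pads are 22 mm wide; open, the fingers measure 114 mm over their backs; the gripper's body (76 mm by 85 mm) begins 54 mm behind the grasp point. The pads swing forward as they close: fully open they stand 13 mm farther back than shut.
Start: joints at [-1.288, 0.207, 1.542, -0, 1.393, -0.15], TCP at [0.241, -0.522, 0.231] pointing down, gripper open.
Joint ranges: [-2.73, 2.73], [-0.86, 2.22], [0.23, 2.46], [-1.11, 4.25], [0.08, 2.63], [-2.82, 2.82]. Speed limits (rad/s): [2.79, 2.79, 3.14, 3.14, 3.14, 3.14].

INTERFACE

Orientations are given as a unit quaternion [w, x, y, z].
In Python, from cell import ctrl gives the robot as it stands. Calls block until the motion is done:
- ctrl.move_ptp(position, orientation): joint-space move of the TCP to a pose.
- ctrl.line_to(position, orientation=None, vel=0.15): straight line of the TCP; orientation=None keeps the orientation; vel is the mean speed in m/s.
- ctrl.goto_joints(angles): joint-space move.
- ctrl.open_gripper() and ctrl.clamp(squeeze=None): open the fingers fully, or close them until they stop; squeeze is the grip in N (None keeps the last).
- ctrl.sleep(seconds).
- ctrl.solve_ik(position, orientation): joint angles nearest the present ones, or None.
- ctrl.snapshot(name): name is "side" or "top"; returns the picture (420x560x3 uint8, red, green, blue); there is no depth.
- ctrl.calibration(name): a dict with "mtx" (3x3 intrinsics, pixels), "position" and "attitude" of the camera in the world. Camera axes: x right, y down, z forward; pixel columns grow to the right and rows downward; lengths in m; the calibration is good to about 2 mm. A picture is of the moment at which its call begins. calibration takes no time and is no camera call.
A pose or a line that the arm cannot do raises ctrl.Unreachable and nothing moves.
- ctrl.finish_job(): hands the job in; it is judged then, once.
Trained networks look in the newest picture that a camera, given by its name, has taken for a name from the list of things; names that differ only in an ending like _2 or _b are one class to them, and where a whole thing is asked for, a point or a joint stands for the part that bears it (a point fixed in the world has none). Each returns a list of dicts, best first, with "score" (0 to 1); they miss things now and then, are a little off and sometimes report something else, mostly with a low value. They report only what shows in the picture. A call takes as long as a camera call.
- ctrl.masks_of(camera, thing): "pixels" (420x560 bool, what is visible of it) and "bbox" ([left, top, width, height] in pixels, round what is visible of it).
Readings, each from a call of its own:
- ctrl.get_time(): time.
- ctrl.get_q(): joint angles.
- ctrl.get_qd(): joint speeds.
- ctrl.get_joint_efforts(): joint torques, N m.
- ctrl.get_eef_pos(): TCP position.
- ctrl.get_ee_rot(): TCP orientation.
- ctrl.get_wrist_force(): force on the tool from outside, world axes, zero at the start.
- ctrl.get_torque(): the same for the moment, N m.
- ctrl.get_finger_gap(): finger opening in m.
- ctrl.get_gripper_force(): force on a finger pad.
Only numpy, scipy, OpenCV 4.12 (cv2) and the standard library are available. Lean on these libraries where they do the work, as an engineer would, in place of code of your own. Each camera call takes 0.05 s, during which the arm holds its last target. There are 200 camera calls.

## Working session

There is one attempt and no reset: what is moved stays moved. The work goes in short steps, each a Python script; the robot and the scene stay as the last script left them, time stands still between calls to the robot, and variables do not carry over. Pictures are saved under pics/ and viewed, at most 10 in all, crops included, and the job is handed in when it is done.

```bash
ls; mkdir -p pics; python3 - <<'E'
from cell import ctrl
import cv2,numpy as np
for n in("side","top"):
    im=ctrl.snapshot(n); cv2.imwrite(f"pics/{n}0.png",im[:,:,::-1]); c=ctrl.calibration(n); print(n,c)
    for t in("recipe_stand","panel","panel_tab","right_clip","left_clip","rolling_pin","tongs","ramekin","garlic","timer","salt_cellar"):
        print(t,[(round(float(d["score"]),2),d["bbox"],np.round(np.argwhere(d["pixels"]).mean(0)[::-1],1)) for d in ctrl.masks_of(n,t)[:2]])
print(ctrl.get_time(),ctrl.get_ee_rot())
E
```

```text
pics
side {'mtx': array([[499.4769174 ,   0.        , 277.54811276],
       [  0.        , 499.4769174 , 206.55536445],
       [  0.        ,   0.        ,   1.        ]]), 'position': array([ 0.58903799, -1.19524573,  1.01877351]), 'attitude': array([-0.44026304,  0.89677766,  0.04300625, -0.01042791])}
recipe_stand [(0.95, [260.1, 176.0, 85.1, 87.9], array([298.4, 220.9])), (0.41, [223.2, 148.6, 112.7, 17.1], array([277.8, 156.1]))]
panel [(0.72, [273.4, 204.0, 71.7, 54.0], array([309.3, 231.2]))]
panel_tab [(0.89, [274.2, 205.6, 68.8, 48.9], array([309.3, 231.2]))]
right_clip [(0.6, [261.4, 230.9, 32.3, 10.0], array([274.4, 233.2]))]
left_clip []
rolling_pin [(0.85, [220.8, 146.3, 114.3, 19.2], array([277.4, 155.9])), (0.42, [277.7, 204.5, 66.0, 51.3], array([309. , 231.2]))]
tongs [(0.77, [188.6, 236.9, 32.2, 85.4], array([202.8, 277.4]))]
ramekin [(0.97, [231.3, 295.5, 25.8, 25.4], array([244.1, 309.2]))]
garlic [(0.63, [290.0, 302.4, 17.4, 18.9], array([299.6, 312.1]))]
timer [(0.72, [229.8, 295.0, 24.9, 26.3], array([244.1, 308.7]))]
salt_cellar [(0.56, [340.2, 166.9, 17.8, 22
[... 810 characters left out ...]
46.9, 31.7, 4.1], array([252.7, 246.5])), (0.21, [188.5, 281.2, 21.8, 24.0], array([200.9, 290.6]))]
rolling_pin [(0.6, [144.5, 158.0, 23.2, 151.7], array([154.8, 235.8])), (0.54, [400.3, 233.9, 24.8, 22.7], array([415.1, 244.9]))]
tongs [(0.87, [312.7, 269.8, 123.8, 27.9], array([374.1, 288.6]))]
ramekin [(0.84, [402.5, 236.1, 23.4, 21.3], array([415.1, 245.1])), (0.37, [401.5, 187.9, 18.6, 16.1], array([411.4, 194.7]))]
garlic [(0.67, [400.3, 188.1, 20.7, 15.6], array([410.9, 194.6]))]
timer [(0.58, [185.0, 280.3, 30.4, 23.7], array([200.9, 290.6]))]
salt_cellar [(0.79, [180.2, 133.3, 28.5, 25.5], array([196.6, 144.8]))]
1.2 [-9.52614063e-06  9.76676196e-01  2.14717506e-01  1.50362853e-05]
```

```bash
python3 - <<'E'
import cv2
im=cv2.imread("pics/top0.png")[120:330,130:450]; cv2.imwrite("pics/top0c.png",cv2.resize(im,None,fx=2.5,fy=2.5,interpolation=cv2.INTER_CUBIC))
im=cv2.imread("pics/side0.png")[130:340,180:400]; cv2.imwrite("pics/side0c.png",cv2.resize(im,None,fx=2.8,fy=2.8,interpolation=cv2.INTER_CUBIC))
E
```

```text
(no output)
```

View pics/top0c.png

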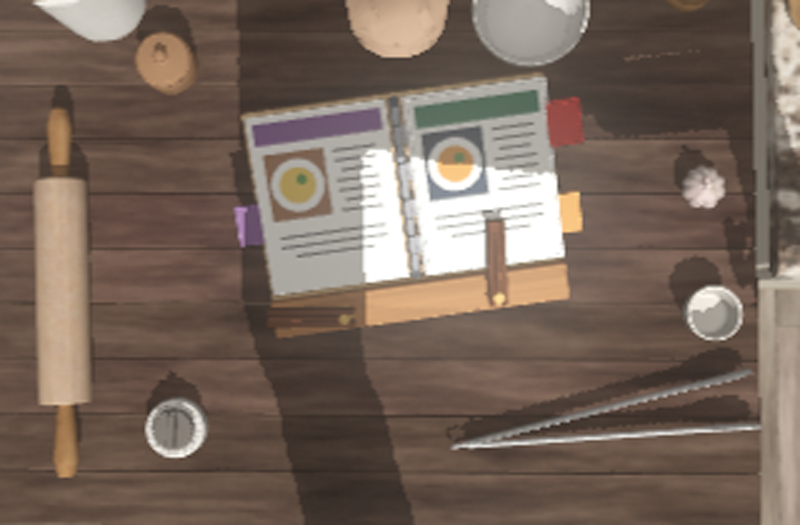

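View pics/side0c.png

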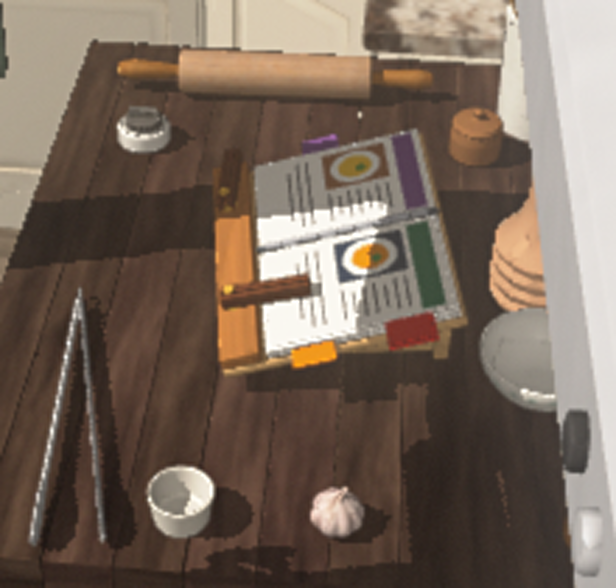

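The top view shows the stand yawed by about 8° to the left. In the crop, the red tab is at (566,122), the right screw at (499,299) and the left screw at (347,319). The left clip points out and the right clip points up the page. The tall items stand behind the board and the ramekin and garlic stand to its right. Next I fit the spine pose from the tab and screws in both views.

```bash
cat > geo.py <<'E'
import cv2,numpy as np
from scipy.spatial.transform import Rotation as R
from scipy.optimize import least_squares
from cell import ctrl
def quat(q): return R.from_quat([q[1],q[2],q[3],q[0]])
def wxyz(r): q=r.as_quat(); return [q[3],q[0],q[1],q[2]]
CAL={n:ctrl.calibration(n) for n in("top","side")}
def proj(n,P):
    c=CAL[n]; p=quat(c["attitude"]).inv().apply(np.atleast_2d(P)-c["position"])@c["mtx"].T
    return p[:,:2]/p[:,2:]
def rot(yaw): return R.from_euler("z",yaw)*R.from_euler("y",-np.radians(15))
def s2w(p,pose): return rot(pose[3]).apply(p)+np.array(pose[:3])
E
cat > fit.py <<'E'
from geo import *
def blobs(im,f):
    h=cv2.cvtColor(im,cv2.COLOR_BGR2HSV).astype(int); m=f(h[...,0],h[...,1],h[...,2]).astype(np.uint8)
    n,l,s,c=cv2.connectedComponentsWithStats(m); return [(s[i][4],c[i].round(1),s[i][:4]) for i in range(1,n) if s[i][4]>3]
for n,(a,b,c,d) in (("top",(220,145,370,265)),("side",(255,170,350,265))):
    im=cv2.imread(f"pics/{n}0.png"); sub=im[b:d,a:c]
    for nm,f in (("red",lambda H,S,V:((H<6)|(H>172))&(S>130)),("brass",lambda H,S,V:(H>17)&(H<30)&(S>110)&(V>120))):
        print(n,nm,[(int(k),x+[a,b],list(w+[a,b,0,0])) for k,x,w in blobs(sub,f)])
E
python3 fit.py
```

```text
top red [(161, array([356.1, 166.4]), [np.int64(349), np.int64(159), np.int64(14), np.int64(18)])]
top brass [(31, array([310.8, 188.3]), [np.int64(306), np.int64(186), np.int64(12), np.int64(6)]), (108, array([248.4, 193.7]), [np.int64(243), np.int64(187), np.int64(13), np.int64(13)]), (6, array([267.2, 247.2]), [np.int64(266), np.int64(246), np.int64(3), np.int64(3)])]
side red [(170, array([326.6, 247.9]), [np.int64(318), np.int64(242), np.int64(19), np.int64(13)])]
side brass [(55, array([305.8, 188.9]), [np.int64(301), np.int64(186), np.int64(12), np.int64(7)]), (4, array([259.5, 197.5]), [np.int64(259), np.int64(197), np.int64(2), np.int64(2)]), (31, array([309.2, 221.5]), [np.int64(306), np.int64(218), np.int64(7), np.int64(8)]), (9, array([261., 233.]), [np.int64(260), np.int64(232), np.int64(3), np.int64(3)]), (51, array([291. , 256.2]), [np.int64(284), np.int64(253), np.int64(16), np.int64(8)])]
```

```bash
cat > fit2.py <<'E'
from geo import *
pts=[("top",(.048,-.181,.003),(356.1,166.4),1),("side",(.048,-.181,.003),(326.6,247.9),1),
("top",(-.129,-.085,.023),(329.3,239.3),1),("side",(-.129,-.085,.023),(261,233.3),1),
("top",(-.129,.085,.023),(268,247.3),1),("side",(-.129,.085,.023),(259.8,197.8),1),
("top",(-.099,0,.003),(296.9,230.4),.5),("top",(.099,0,.003),(287,158.7),.5)]
def res(v): return np.concatenate([w*(proj(n,s2w(p,v))[0]-u) for n,p,u,w in pts])
s=least_squares(res,[.5,0,.09,.14]); print(s.x, np.degrees(s.x[3])); print(s.fun.reshape(-1,2).round(1))
np.save("pose.npy",s.x)
# overlay
for n in("top","side"):
    im=cv2.imread(f"pics/{n}0.png"); k=5 if n=="top" else 6; a,b=(220,145) if n=="top" else (255,170)
    im=cv2.resize(im[b:b+120,a:a+150 if n=="top" else a+100],None,fx=k,fy=k,interpolation=cv2.INTER_CUBIC)
    for poly in ([(-.099,0,.003),(.099,0,.003),(.099,-.164,.003),(-.099,-.164,.003)],[(.023,-.164,.003),(.073,-.164,.003),(.073,-.198,.003),(.023,-.198,.003)],
      [(-.139,-.075,.022),(-.139,-.095,.022),(-.044,-.095,.022),(-.044,-.075,.022)],[(-.139,.075,.022),(-.119,.075,.022),(-.119,.17,.022),(-.139,.17,.022)]):
        q=(proj(n,s2w(np.array(poly),s.x))-[a,b]+.5)*k
        cv2.polylines(im,[q.round().astype(int)],True,(255,0,255),1)
    cv2.imwrite(f"pics/ov_{n}.png",im)
a=cv2.imread("pics/ov_top.png")
E
python3 fit2.py; python3 -c "
import cv2,numpy as np
a=cv2.imread('pics/ov_top.png');b=cv2.imread('pics/ov_side.png')
a=cv2.resize(a,(440,352));b=cv2.resize(b,(350,420));c=np.zeros((420,790,3),np.uint8);c[:352,:440]=a;c[:,440:]=b;cv2.imwrite('pics/ov.png',c)"
```

```text
[ 5.81796508e-01 -8.89442246e-05  8.04800310e-02  1.46324100e-01] 8.383753393682873
[[ 0.   1.5]
 [ 0.1 -0.6]
 [ 0.3 -1.2]
 [ 0.2 -0. ]
 [-0.  -0.3]
 [-0.4  0.4]
 [-0.  -0.1]
 [-0.1 -0. ]]
```

View pics/ov.png

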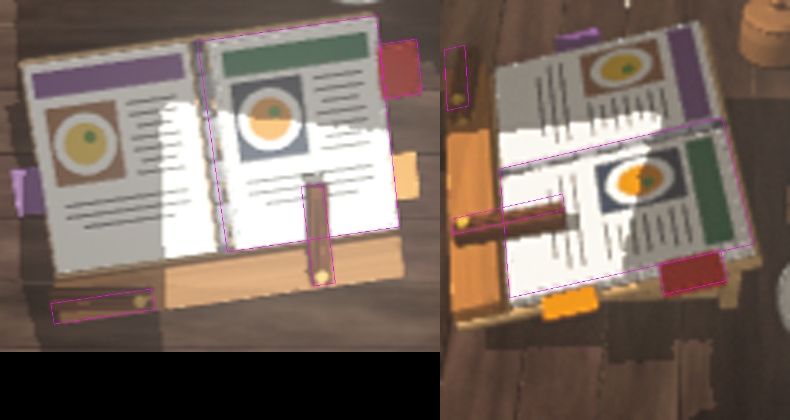

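The overlay fits the page and the red tab in both views; the clips sit slightly lower in the side view. I still need the surroundings for the tilted tool, so I'm viewing the full frames.

```bash
python3 -c "
import cv2,numpy as np
a=cv2.imread('pics/top0.png');b=cv2.imread('pics/side0.png')
c=cv2.resize(np.hstack([a,b]),(800,300),interpolation=cv2.INTER_AREA);cv2.imwrite('pics/full.png',c)"
cat > ik.py <<'E'
from geo import *
P=np.load("pose.npy"); S=rot(P[3])
# tool z dir in spine frame: down-tilt a, yaw b about spine normal ; finger-y axis along horizontal in-plane
def tool(a,b=0,roll=0):
    a,b=np.radians(a),np.radians(b)
    z=np.array([np.sin(b)*np.cos(a),np.cos(b)*np.cos(a),-np.sin(a)])
    y=np.array([np.cos(b),-np.sin(b),0.])   # perpendicular to z
    if roll: y=-y
    return wxyz(S*R.from_matrix(np.c_[np.cross(y,z),y,z]))
if __name__=="__main__":
    for nm,p in (("tabunder",(.05,-.180,-.03)),("up",(.05,-.13,.13)),("over",(.05,.02,.19)),("left",(.05,.12,.10))):
        print(nm)
        for a in(20,30,40,50,60,75,90):
            print(a,[ (b,r) for b in(-30,0,30,60) for r in(0,1) if ctrl.solve_ik(s2w(np.array(p),P),tool(a,b,r)) is not None])
    T=wxyz(S*R.from_euler("x",np.pi)); T2=wxyz(S*R.from_euler("x",np.pi)*R.from_euler("z",np.pi))
    for p in((-.064,-.05,.012),(-.108,-.15,.012),(-.11,.18,.06),(-.06,.12,.012),(-.15,.15,.012),(-.15,.18,.012)):
        print(p,[None if q is None else np.round(q,2) for q in(ctrl.solve_ik(s2w(np.array(p),P),t) for t in(T,T2))])
E
python3 ik.py
```

```text
tabunder
20 [(-30, 0), (-30, 1), (0, 0), (0, 1), (30, 0), (30, 1), (60, 0), (60, 1)]
30 [(-30, 0), (-30, 1), (0, 0), (0, 1), (30, 0), (30, 1), (60, 0), (60, 1)]
40 [(-30, 0), (-30, 1), (0, 0), (0, 1), (30, 0), (30, 1), (60, 0), (60, 1)]
50 [(-30, 0), (-30, 1), (0, 0), (0, 1), (30, 0), (30, 1), (60, 0), (60, 1)]
60 [(-30, 0), (-30, 1), (0, 0), (0, 1), (30, 0), (30, 1), (60, 0), (60, 1)]
75 [(-30, 0), (-30, 1), (0, 0), (0, 1), (30, 0), (30, 1), (60, 0)]
90 [(-30, 0), (-30, 1), (0, 0), (0, 1), (30, 0), (60, 0), (60, 1)]
up
20 [(-30, 0), (-30, 1), (0, 0), (0, 1), (30, 0), (30, 1), (60, 0), (60, 1)]
30 [(-30, 0), (-30, 1), (0, 0), (0, 1), (30, 0), (30, 1), (60, 0), (60, 1)]
40 [(-30, 0), (-30, 1), (0, 0), (0, 1), (30, 0), (30, 1), (60, 0), (60, 1)]
50 [(-30, 0), (-30, 1), (0, 0), (0, 1), (30, 0), (30, 1), (60, 0), (60, 1)]
60 [(-30, 0), (-30, 1), (0, 0), (0, 1), (30, 0), (30, 1), (60, 0)]
75 [(-30, 0), (-30, 1), (0, 0), (0, 1), (30, 0), (30, 1), (60, 0)]
90 [(-30, 0), (-30, 1), (0, 0), (0, 1), (30, 0), (60, 0), (60, 1)]
over
20 [(-30, 0), (-30, 1), (0, 0), (0, 1), (30, 0), (30, 1), (60, 0
[... 977 characters left out ...]
35,  0.16,  1.98,  0.18,  0.77,  0.96]), array([-0.35,  0.16,  1.98,  0.18,  0.77, -2.18])]
(-0.108, -0.15, 0.012) [array([-0.59,  0.19,  1.98,  0.25,  0.79,  0.67]), array([-0.59,  0.19,  1.98,  0.25,  0.79, -2.47])]
(-0.11, 0.18, 0.06) [array([ 0.17, -0.04,  2.11, -0.01,  0.81,  1.6 ]), array([ 0.17, -0.04,  2.11, -0.01,  0.81, -1.54])]
(-0.06, 0.12, 0.012) [array([0.03, 0.13, 2.02, 0.05, 0.73, 1.42]), array([ 0.03,  0.13,  2.02,  0.05,  0.73, -1.72])]
(-0.15, 0.15, 0.012) [array([0.08, 0.01, 2.22, 0.03, 0.65, 1.49]), array([ 0.08,  0.01,  2.22,  0.03,  0.65, -1.65])]
(-0.15, 0.18, 0.012) [array([ 0.17,  0.02,  2.21, -0.01,  0.65,  1.6 ]), array([ 0.17,  0.02,  2.21, -0.01,  0.65, -1.54])]
```

View pics/full.png

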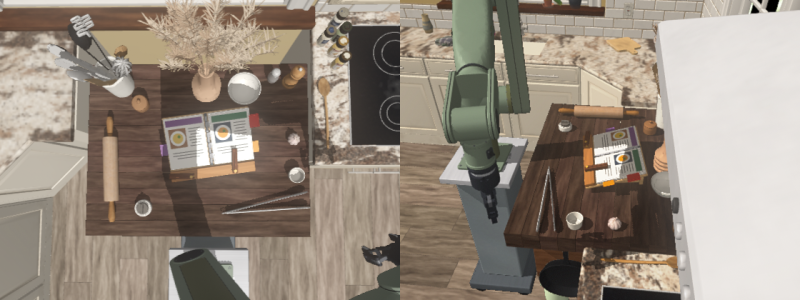

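The full view shows a free right side near the tab, with the bowl and vase behind the stand. Step 1 is to probe the page height and then swing the right clip out along an arc, watching the wrist force.

```bash
cat > act.py <<'E'
from ik import *
DOWN=wxyz(S*R.from_euler("x",np.pi))
W=lambda p:s2w(np.array(p,float),P)
def F(): return S.inv().apply(np.array(ctrl.get_wrist_force()))   # spine axes
def go(p,q=None,v=.15): ctrl.line_to(W(p),q,vel=v)
def probe(p,d,F0,lim=3,step=.001,n=25,v=.03):
    """step along d until the reaction against d grows over lim"""
    p=np.array(p,float); d=np.array(d,float)
    for i in range(n):
        p=p+d*step; go(p,None,v); f=F()-F0
        if -f@d>lim: return p,f
    return p,f
E
cat > s1.py <<'E'
from act import *
ctrl.clamp(20)
x0,y0=-.066,-.040
ctrl.move_ptp(W((x0,y0,.12)),DOWN); go((x0,y0,.020)); F0=F(); print("F0",F0.round(2),ctrl.get_time())
p,f=probe((x0,y0,.018),(0,0,-1),F0,lim=2.5); print("page contact",p.round(4),f.round(2))
z=p[2]+.009; go((x0,y0,z)); print("z",z); np.save("z.npy",p[2]-.003)
sx,sy=-.129,-.085; r=.066
def c(th): return (sx+r*np.cos(th)+(.010+.0145*np.cos(th)+.011*np.sin(th))*np.sin(th),
                   sy-r*np.sin(th)+(.010+.0145*np.cos(th)+.011*np.sin(th))*np.cos(th), z)
F0=F()
for th in np.radians(np.arange(-6,91,8)):
    go(c(th),None,.06); f=F()-F0; print(round(np.degrees(th)),f.round(1))
    if np.linalg.norm(f)>12: break
im=ctrl.snapshot("top"); cv2.imwrite("pics/top1.png",im[:,:,::-1]); print(ctrl.get_time(), ctrl.get_eef_pos())
E
python3 s1.py
```

```text
F0 [-0.31  0.08 -0.69] 4.7083
page contact [-0.066 -0.04   0.003] [-1.9  -0.14  9.21]
z 0.01199999999999999
-6 [ 0.5 -0.3  0.4]
2 [ 0.4 -0.6  0.1]
10 [ 0.1 -0.3  1.3]
18 [-0.6 -0.4  0.6]
26 [ 1.  -0.3  0.1]
34 [-0.7 -1.   0.3]
42 [0.3 0.6 0.6]
50 [0.7 0.9 0.6]
58 [ 1.4 -0.4  0.7]
66 [ 0.6 -1.   0.5]
74 [ 1.5  0.2 -0. ]
82 [ 1.2 -0.6 -0.2]
90 [ 1.  -0.2 -0.2]
12.975 [ 0.49746973 -0.16539311  0.0642188 ]
```

```bash
cat > s1b.py <<'E'
from act import *
p=S.inv().apply(np.array(ctrl.get_eef_pos())-P[:3]); F0=F(); print(p.round(4))
p,f=probe(p,(-1,0,0),F0*0+F0,lim=3,n=10); print("stop",p.round(4),f.round(1))
go(p+[.012,0,0]); go(p+[.012,0,.12])
ctrl.move_ptp(W((.05,-.30,.15)),tool(45))
for n in("top","side"):
    im=ctrl.snapshot(n); cv2.imwrite(f"pics/{n}2.png",im[:,:,::-1])
print(ctrl.get_time(),np.round(ctrl.get_q(),2))
E
python3 s1b.py; python3 -c "
import cv2,numpy as np
a=cv2.imread('pics/top2.png')[130:280,200:440];b=cv2.imread('pics/side2.png')[120:340,170:390]
c=np.hstack([cv2.resize(a,(480,300)),cv2.resize(b,(300,300))]);cv2.imwrite('pics/v2.png',c)"
```

```text
[-0.1081 -0.1512  0.0121]
stop [-0.1091 -0.1512  0.0121] [ 3.4  1.2 -2.9]
16.025 [-0.82  0.77  0.93  0.64  1.97 -0.98]
```

View pics/v2.png

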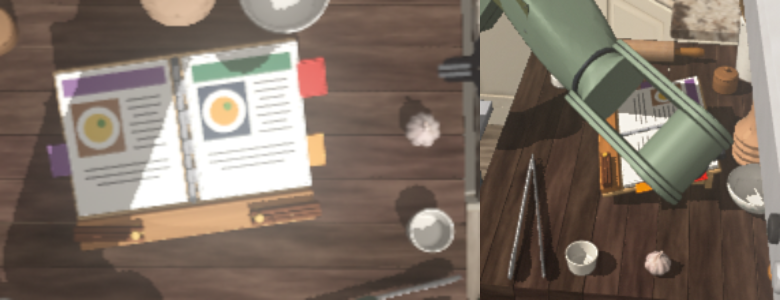

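The right clip now points straight out along the ledge, at about (285,213) in the crop, and the page is still flat. The tool waits to the right of the tab. Next is lifting the page by the tab and turning it.

```bash
cat > s2.py <<'E'
from act import *
h=.011; t=np.radians(45); d=np.array([np.cos(t),-np.sin(t)]); m=np.array([np.sin(t),np.cos(t)])  # (y,z)
def tcp(phi,rho):
    e=np.array([-np.cos(phi),np.sin(phi)]); n=np.array([np.sin(phi),np.cos(phi)])
    sup=h*abs(m@n)
    if phi<t:
        s=(.198-rho-h*(m@e))/(-d@e); sup=max(sup,h*(m@n)+s*(-d@n))
    yz=rho*e-(.003+sup)*n
    return np.array([.049,yz[0],yz[1]])
p0=tcp(0,.186); print(p0)
out=p0+[0,-.055,-.010]
go(out+[0,0,.06]); go(out); go(p0+[0,0,-.010],None,.08); F0=F(); print(F0.round(1),ctrl.get_time())
for a in np.arange(0,171,6):
    phi=np.radians(a); rho=np.interp(a,[60,120],[.186,.145])
    go(tcp(phi,rho),None,.08); f=F()-F0; print(int(a),f.round(1),end=" ")
    if np.linalg.norm(f)>20: print("STOP"); break
print(ctrl.get_time())
for n in("top","side"):
    im=ctrl.snapshot(n); cv2.imwrite(f"pics/{n}3.png",im[:,:,::-1])
E
python3 s2.py; python3 -c "
import cv2,numpy as np
a=cv2.imread('pics/top3.png')[100:310,180:460];b=cv2.imread('pics/side3.png')[120:340,170:390]
c=np.hstack([cv2.resize(a,(400,300)),cv2.resize(b,(300,300))]);cv2.imwrite('pics/v3.png',c)"
```

```text
[ 0.049      -0.186      -0.03055635]
[-0.1  0.4 -0.7] 18.5167
0 [ 0.6 -0.1  0.5] 6 [0.3 0.  0.7] 12 [-0.1 -1.1  0.8] 18 [ 0.2 -1.6  0.2] 24 [ 0.2 -0.2  1.3] 30 [ 0.2 -0.3 -0.3] 36 [ 0.6 -0.2  1.1] 42 [-0.3 -0.3  1.1] 48 [-0.3 -0.3  0.3] 54 [ 0.  -0.5  0.2] 60 [0.3 0.3 0.4] 66 [ 0.  -0.1  1. ] 72 [ 0.2 -0.7  0.4] 78 [-0.8 -0.5  1.3] 84 [0.6 0.2 1.7] 90 [ 0.1 -0.8  0.4] 96 [-0.   0.7  1.1] 102 [ 0.5 -1.1  0.5] 108 [ 0.7 -0.3  0.1] 114 [ 0.6 -0.7  0.3] 120 [ 0.7 -0.4  0.8] 126 [ 1.2 -0.7  1. ] 132 [ 0.5 -0.8  0.3] 138 [-0.7 -0.1  0.9] 144 [-0.5 -0.3 -0.1] 150 [-0.4 -0.4  1. ] 156 [ 0.6 -0.9  0.7] 162 [-0.6 -0.8  0.4] 168 [0.2 0.4 1.1] 29.4
```

View pics/v3.png

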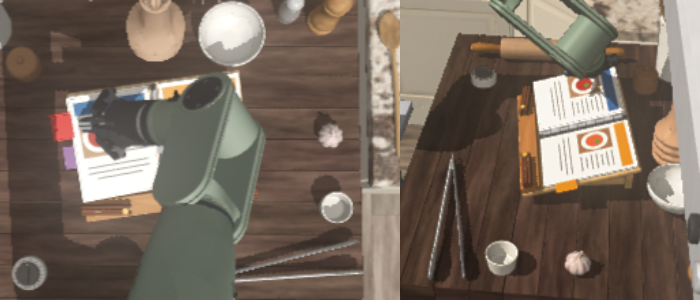

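The page is over: the red tab is now on the left at (62,127) in the crop. I'll press it flat and then push the left clip home.

```bash
cat > s3.py <<'E'
from act import *
p=S.inv().apply(np.array(ctrl.get_eef_pos())-P[:3]); F0=F(); print(p.round(4))
p,f=probe(p,(0,0,-1),F0,lim=5,step=.0015,n=24); print("flat",p.round(4),f.round(1))
ctrl.sleep(.2); go(p+[0,0,.09])
z=.013; r=.066
ctrl.move_ptp(W((-.175,.085+r,.10)),DOWN); go((-.175,.085+r,z),None,.1); F0=F(); print(F0.round(1),ctrl.get_time())
def c(th):
    k=.010+.0145*np.cos(th)+.011*np.sin(th)
    return np.array([-.129+r*np.cos(th)-k*np.sin(th), .085+r*np.sin(th)+k*np.cos(th), z])
for a in range(94,-1,-8):
    go(c(np.radians(max(a,0))),None,.07); f=F()-F0; print(a,f.round(1),end=" ")
    if np.linalg.norm(f)>12: print("STOP"); break
q,f=probe(c(np.radians(a)),(0,-1,0),F0,lim=3,n=12); print("stop",q.round(4),f.round(1))
go(q+[0,.012,0]); go(q+[0,.012,.12]); go((-.16,.10,.2))
print(ctrl.get_time())
for n in("top","side"):
    im=ctrl.snapshot(n); cv2.imwrite(f"pics/{n}4.png",im[:,:,::-1])
E
python3 s3.py; python3 -c "
import cv2,numpy as np
a=cv2.imread('pics/top4.png')[120:330,140:420];b=cv2.imread('pics/side4.png')[120:340,170:390]
c=np.hstack([cv2.resize(a,(440,330)),cv2.resize(b,(330,330))]);cv2.imwrite('pics/v4.png',c)"
```

```text
[0.049  0.14   0.0388]
flat [0.049  0.14   0.0073] [-2.8 -4.   9.2]
[-0.5 -0.6 -0.3] 38.7167
94 [ 0.2  0.7 -0.6] 86 [0.8 0.  0.7] 78 [ 1.  -0.7  0.5] 70 [0.1 0.5 0.2] 62 [1.1 0.3 0.3] 54 [0.1 1.4 0.6] 46 [-0.4  1.  -0. ] 38 [ 0.1 -0.   0.4] 30 [ 1.3  0.7 -0.5] 22 [ 0.5  0.6 -0.4] 14 [ 0.1  1.  -0.2] 6 [0.8 0.9 0.5] stop [-0.066   0.1083  0.013 ] [1.2 4.4 0.7]
46.6833
```

View pics/v4.png

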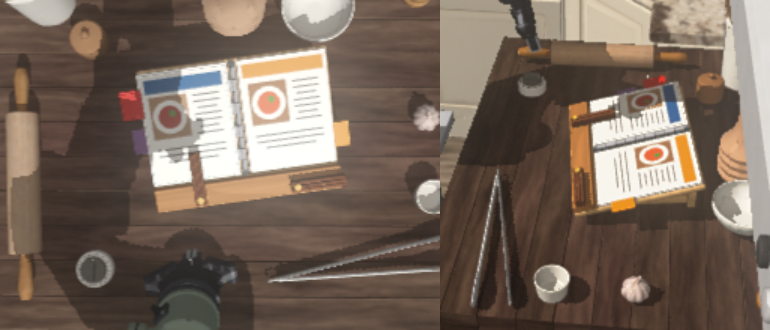

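In the last picture the page is flat on the left and the left clip points straight up over it, at (198,180). The right clip is still out and the other items have not visibly moved. Handing in.

```bash
python3 -c "
from cell import ctrl
print(ctrl.finish_job())"
```

```text
the job is handed in; nothing more can be done
None
```

I turned the recipe stand to its next page and handed the job in at about 47 s: the page lies flat on the left, the left clip is fully home over it and the right clip is out. The hand-in call returned no verdict, so this rests on the final pictures and the force readings.

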